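# Slide the tester candle past the spring stop

### The job

On the counter display slide, press the long brass-yellow spring bar down with your fingertips so that its red stop lug drops, and, keeping it held down, push the white shuttle with the candle by its blue end plate along the track past the lug, up to the wooden end, then let the bar spring back up so that it locks the shuttle there. Grasp and lift nothing: the candle must ride along in its place untouched, and do not let the bar up while the shuttle is half-way over the lug. Leave the other things on the table where they stand.

Things in the scene. Friction and masses are not known exactly. Their poses are not given: they have to be found in the camera images.
- track: wooden display slide fixed on the table, 104 (x) x 310 (y) x 46 mm; origin at the centre of its underside. The track runs along its y; the shuttle travels towards -y, where a 46 mm high end wall (inner face y = -135 mm) stops it. Two lips (tops 25 mm above the table, 78 mm clear between them) hold the shuttle's feet down: it slides but cannot be lifted out. The +y end is open above.
- press_bar (a joint): travel of the brass spring bar, m: 0 up, 0.011 fully down; springs back. Takes about 2.5 N to start, 8 N at full depth. Its lug clears the shuttle from 0.006 down; hold about 0.0085. The bar is 54 mm wide, on the track's midline from y = -70 to +145 mm of the track's frame; press it anywhere behind the shuttle, where it lies open; its top is 30 mm above the table when up.
- lug_top (a point): centre of the top of the red stop lug that stands 9 mm above the brass bar (46 wide x 10 mm along the track), one piece with the bar and at y = -60 mm of the track's frame; 39 mm above the table when up, and moves down with the bar.
- shuttle: white shuttle, 90 x 105 mm (y), loose in the track over the bar; origin at the centre of its underside, 12 mm above the table; axes as the track's. Cross ribs under its front edge (y -52 to -44 mm) and middle (y -0.5 to +7.5) are caught by the raised lug; hollow between. It has passed the lug at y < -72.5 mm in the track's frame (starts at +12 to +48; end wall stops it at -82.5).
- push_face (a point): centre of the outer (+y) face of the shuttle's upright blue end plate, where it is pushed towards -y; the plate is 62 mm wide, and reaches from 33 to 62 mm above the table (this point 48 mm above it).
- seat (a point): centre of the candle's square seat on top of the shuttle (49 mm above the table, within a 4 mm high rim), 73 mm from the push face.
- candle_jar: coral and cream banded candle, 45 mm across, 32 mm high, standing loose in the seat; origin at the centre of its underside.
- tin_green: bystander: small green tin, 56 mm across, 48 mm high, loose; origin at the centre of its underside.
- block_mint: bystander: mint wooden candle block, 56 x 56 x 70 mm, loose; origin at the centre of its underside.
- timer: bystander: cream egg timer, 58 mm across, 51 mm high, loose; origin at the centre of its underside.
Mind the look-alikes: they are no part of the job. What is meant by the candle_jar is not purple, and is the larger of those in its own colour.

How it is judged:
By the outcome, as a careful person would: the job done as asked, in the order asked, and still so for the second after the job is handed in, with the robot touching nothing.
It also fails if it takes over 35 s, if anything falls off the work surface, if the arm or the gripper's body presses on something with over 40 N, if the wrist force passes 120 N, or if a joint passes its speed limit or range.

### The arm

A 6-joint arm with a two-finger parallel gripper is mounted at the origin on the work surface; the furniture and walls round the work are solid. World frame = base frame: x ahead of the robot, y to its left, z up, the work surface at z = 0. Lengths are in m, angles in rad, forces in N, time in s.
With the tool pointing down it reaches from about 0.3 to 0.85 m from the base axis. Payload 4.2 kg.
Tool frame: the origin (TCP) lies on the centre line of the jaws, within the pads' length; the fingertips stand 11 mm ahead of it and the grasp point (between the pads) lies 8 mm behind it; z points along the fingers, y is the line along which they close (so a half turn about z gives the same grasp; the last joint's range is limited). The gripper opens to 91 mm and grips with 3 to 60 N. Pads are 32 mm wide; open, the fingers measure 118 mm over their backs; the gripper's body (76 mm by 178 mm) begins 60 mm behind the grasp point.
Start: joints at [-1.253, 0.32, 1.565, -0, 1.257, -0.02], TCP at [0.191, -0.543, 0.196] pointing down, gripper open.
Joint ranges: [-3.11, 3.11], [-0.84, 2.01], [0.21, 2.61], [-1.34, 4.49], [0.05, 2.63], [-2.56, 2.56]. Speed limits (rad/s): [2.57, 2.57, 3.14, 3.14, 3.14, 3.14].

### API

Orientations are given as a rotation vector (axis times angle).
In Python, from bench import state, get_image, finish_job gives the robot as it stands.
- The arm moves only by the tool carry_out, never from a script. Its argument "motion" is a list of rows, each a list of 7 numbers: the finger opening in cm, from 0 to 9.12, then the shift along the tool's x, y, z in cm, then the turn, a rotation vector about the tool's x, y, z in rad. In form: [[fingers, x, y, z, wx, wy, wz], ...]. A call has exactly 5 rows; each row shifts and turns the commanded pose from where the row before left it, along the tool's axes as they then stand; what a row does not reach is not made up. A row lasts 1/8 s, in which the tool goes at most 62.5 mm and 10.7 degrees, less where a joint would pass 70% of its speed; a pose out of reach is approached as far as the arm can. A call with a gripper value outside its range is refused whole. The fingers move at their own pace and stop on an object; "force" is the grip in N (left out, the last holds). Time passes only in rows, so rows that do not move let the fingers close, or fill a call up. It gives the time, the measured TCP pose, the force, the opening and the grip force at its end, in the units of the state.
- state(): the state, without advancing time (a new reading comes with each control period).
- get_image(name): name is "side" or "top"; returns a dict with "image" (420x560x3 uint8, blue, green, red), "vfov" (degrees; the focal length in pixels is half the picture's height over the tangent of half this angle, whatever the lens; pixels are square), "cx", "cy" (the principal point, pixels), "pose" (4x4, takes a point from camera to world coordinates). Camera axes: x right, y down, z forward; pixel columns grow to the right and rows downward; lengths in m; the calibration is good to about 2 mm. A picture is of the moment at which its call begins. There is no depth.
- finish_job(): hands the job in; it is judged then, once.
The state is a dict: "clock": time; "joints": joint angles; "qvel": joint speeds; "tau": joint torques, N m; "position": TCP position; "ee_rot": TCP orientation; "wrist_force": force on the tool from outside, world axes, zero at the start; "wrist_torque": the same for the moment, N m; "grip_width": finger opening in m; "grip_force": force on a finger pad.
Only numpy, scipy, OpenCV 4.12 (cv2) and the standard library are available. Lean on these libraries where they do the work, as an engineer would, in place of code of your own. Each camera call takes 0.05 s, during which the arm holds its last target. There are 200 camera calls.

## Working session

There is one attempt and no reset: what is moved stays moved. The work goes in short steps, Python scripts to look and compute and a tool call to move; the robot and the scene stay as the last step left them, time stands still between calls to the robot, and variables do not carry over. Pictures are saved under pics/ and viewed, at most 10 in all, crops included, and the job is handed in when it is done.

Besides the shell and the picture viewer there is one more tool, called after ">>>" as a command line: name --pt "numbers of a row" for each row, then --argument value for the rest. carry_out: Moves the arm, as the interface text tells. Its arguments: {"type":"object","properties":{"motion":{"type":"array"},"force":{"type":"number"}},"required":["motion"]}

```bash
mkdir -p pics; python3 - <<'E'
from bench import state,get_image
import cv2,json
import numpy as np
s=state();print(s['clock'],s['position'],s['ee_rot'],s['grip_width'])
for n in('top','side'):
    d=get_image(n);cv2.imwrite(f'pics/{n}0.png',d['image']);print(n,d['vfov'],d['cx'],d['cy'],np.round(d['pose'],4).tolist(),[k for k in d])
E
```

```text
0.0 [ 0.1903764  -0.54201498  0.19549565] [-3.09514585e+00 -5.27752720e-01  4.03439099e-04] 0.09123379827480829
top 42.70426830470417 275.6395709580944 216.47014973521146 [[0.0164, -0.9929, 0.1179, 0.278], [-0.9999, -0.0169, -0.0028, 0.0282], [0.0048, -0.1179, -0.993, 1.6376], [0.0, 0.0, 0.0, 1.0]] ['image', 'vfov', 'cx', 'cy', 'pose']
side 53.81856967399611 277.5278357467501 212.51321223998423 [[-0.8205, -0.3012, 0.486, -0.0008], [-0.5715, 0.4075, -0.7123, 0.6933], [0.0165, -0.8621, -0.5065, 0.5338], [0.0, 0.0, 0.0, 1.0]] ['image', 'vfov', 'cx', 'cy', 'pose']
```

View pics/top0.png

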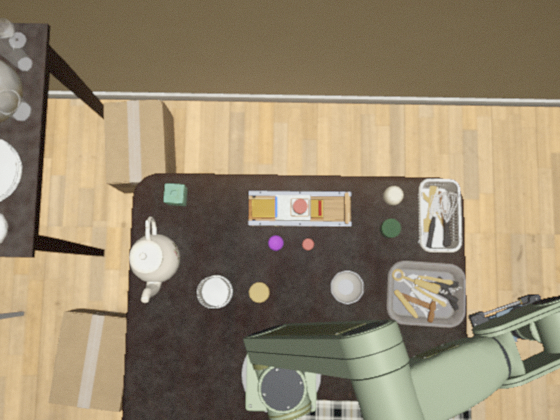

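View pics/side0.png

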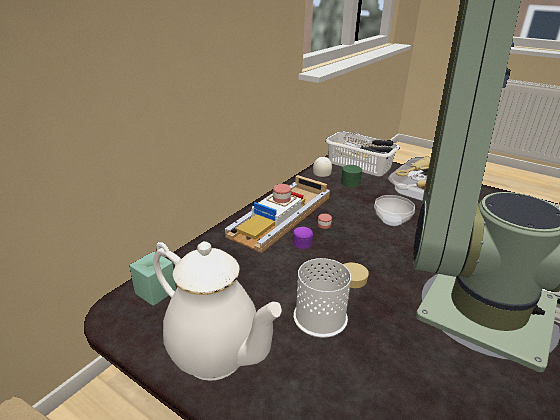

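The top view shows the slide at about (300,209), open end on the left (world +y) and wooden end wall on the right. For the candle there are three possibilities: the coral jar on the shuttle (300,206), a small coral one (308,244) and a purple one (276,243). By the description it is the one on the shuttle. I'll check that in a close crop.

```bash
python3 - <<'E'
import cv2
a=cv2.imread('pics/top0.png')[180:255,240:360];cv2.imwrite('pics/top0c.png',cv2.resize(a,None,fx=6.5,fy=6.5,interpolation=cv2.INTER_CUBIC))
a=cv2.imread('pics/side0.png')[165:255,215:340];cv2.imwrite('pics/side0c.png',cv2.resize(a,None,fx=6.4,fy=6.4,interpolation=cv2.INTER_CUBIC))
E
```

```text
(no output)
```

View pics/top0c.png

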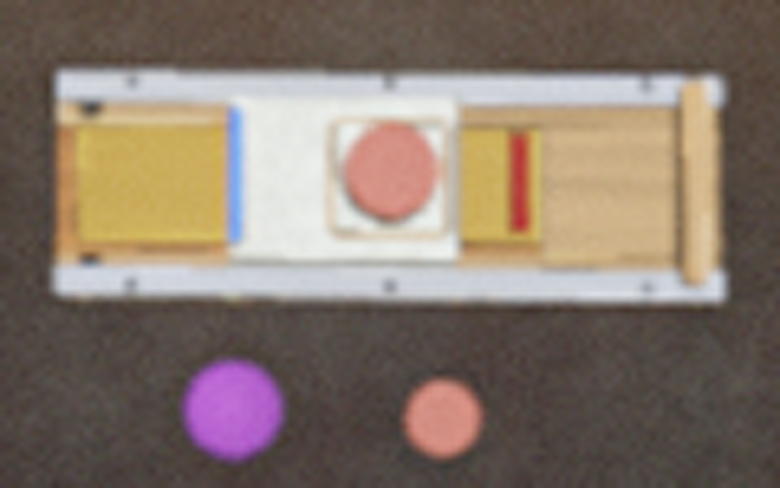

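View pics/side0c.png

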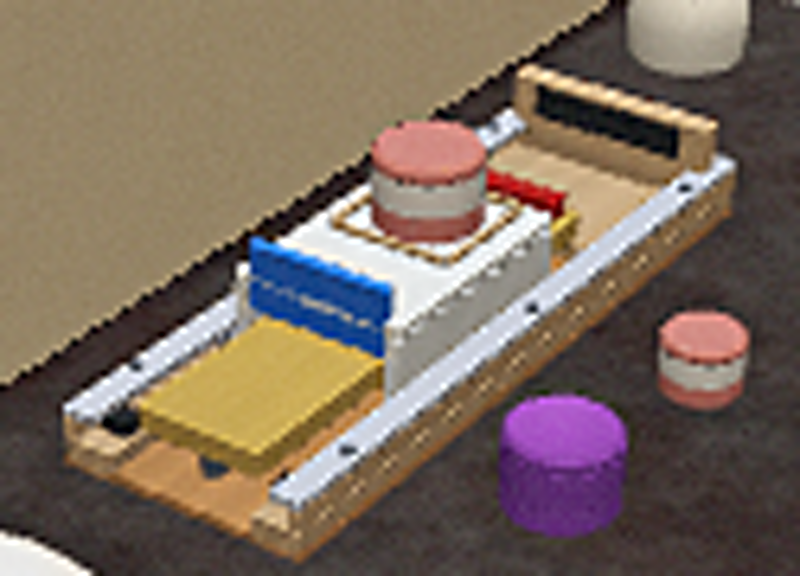

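The crops show the larger coral/cream banded jar standing in the shuttle's seat. The small coral and purple ones stand on the table, so they are bystanders. The blue plate is at crop u≈228 and the bar lies open from u≈78 to 228. Next I'll fit the track pose.

```bash
cat >h.py <<'E'
import numpy as np
from bench import get_image,state
from scipy.spatial.transform import Rotation as R
def proj(d,P):
    T=np.array(d['pose']);f=210/np.tan(np.radians(d['vfov']/2))
    c=(np.asarray(P)-T[:3,3])@T[:3,:3]
    return c[:,:2]/c[:,2:]*f+[d['cx'],d['cy']]
E
python3 - <<'E'
from h import *
from scipy.optimize import least_squares
dt,ds=get_image('top'),get_image('side')
un=lambda p,s,o:(np.array(p)+.5)/s-.5+o
L=25
tT=[[52,155,L],[52,-155,L],[-52,-155,L],[-52,155,L]];uT=un([[57,71],[725,77],[727,300],[53,295]],6.5,[240,180])
tS=[[52,155,L],[-52,155,L],[-52,-155,L]];uS=un([[64,410],[280,498],[737,165]],6.4,[215,165])
# right rail +y end: inner/outer top corners seen at ~(272,490) and (300,505)
uS[1]=un([[299,505]],6.4,[215,165])
def W(p,P):
    P=np.array(P,float)/1000;c,s=np.cos(p[2]),np.sin(p[2])
    return np.c_[p[0]+c*P[:,0]-s*P[:,1],p[1]+s*P[:,0]+c*P[:,1],P[:,2]]
def plate(y):return [[31,y,62],[-31,y,62]]
def res(p):
    y=p[3]*1000
    a=proj(dt,W(p,tT))-uT; b=proj(ds,W(p,tS))-uS
    c=proj(dt,W(p,plate(y)))-un([[228,105],[228,243]],6.5,[240,180])
    e=proj(ds,W(p,plate(y)))-un([[250,238],[391,290]],6.4,[215,165])
    return np.r_[a.ravel(),b.ravel(),c.ravel(),e.ravel()]
r=least_squares(res,[.5,0,0,.08],x_scale=[.01,.01,.1,.01])
print(r.x,np.degrees(r.x[2]));print(np.round(r.fun.reshape(-1,2),2))
p=r.x
s=state();Rt=R.from_rotvec(s['ee_rot'])
print(W(p,[[0,p[3]*1000,48],[0,-30,48],[0,155,30]]))
print(Rt.as_matrix().round(3),s['position'],s['clock'],s['wrist_force'])
E
```

```text
[ 0.49477919 -0.04871724  0.01049761  0.07359757] 0.6014686758686945
[[ 0.31  0.77]
 [-0.52  0.53]
 [-0.47  0.25]
 [ 0.52  0.36]
 [-0.34 -0.63]
 [-0.12 -0.27]
 [-0.45 -0.58]
 [ 0.8   0.67]
 [ 0.67  0.19]
 [-0.58  0.58]
 [-0.85  0.23]]
[[ 0.49400661  0.02487627  0.048     ]
 [ 0.49509412 -0.07871559  0.048     ]
 [ 0.4931521   0.10627422  0.03      ]]
[[ 0.943  0.331 -0.   ]
 [ 0.331 -0.943  0.001]
 [-0.    -0.001 -1.   ]] [ 0.19046456 -0.5422136   0.19584581] 0.2 [ 0.28437689  0.42639532 -0.58569849]
```

>>> carry_out --pt "0 2 0 0 0 0 0.109" --pt "0 3 0 0 0 0 0.109" --pt "0 3 0 0 0 0 0.109" --pt "0 3 -4 0 0 0 0" --pt "0 3 -4.5 0 0 0 0" --force 20

```text
clock: 0.82
position: [0.3283, -0.439, 0.1958]
ee_rot: [-3.141, -0.015, 0.0]
wrist_force: [0.5, 0.2, 0.0]
grip_width: 0.0444
grip_force: 0.0
```

>>> carry_out --pt "0 2.5 -4.5 0 0 0 0" --pt "0 2.5 -4.5 0 0 0 0" --pt "0 2.5 -4.5 0 0 0 0" --pt "0 2.5 -4.5 0 0 0 0" --pt "0 2.5 -4.5 0 0 0 0"

```text
clock: 1.45
position: [0.4506, -0.212, 0.1963]
ee_rot: [3.141, 0.017, 0.0]
wrist_force: [-0.2, 0.4, -0.2]
grip_width: 0.0004
grip_force: 0.0
```

>>> carry_out --pt "0 0.9 -5 0 0 0 0" --pt "0 0.9 -5 0 0 0 0" --pt "0 0.9 -5 0 0 0 0" --pt "0 0.9 -5 0 0 0 0" --pt "0 0.9 -4 0 0 0 0"

```text
clock: 2.08
position: [0.4924, 0.0289, 0.1963]
ee_rot: [3.142, 0.018, 0.0]
wrist_force: [-0.2, -0.6, 0.2]
grip_width: 0.0006
grip_force: 0.0
```

>>> carry_out --pt "0 0 0 0 0 0 0" --pt "0 0 0 0 0 0 0" --pt "0 0 3 0 0 0 0" --pt "0 0 -3 0 0 0 0" --pt "0 0 0 0 0 0 0"

```text
clock: 2.7
position: [0.4922, 0.0262, 0.1963]
ee_rot: [3.141, 0.016, -0.0]
wrist_force: [-0.4, -0.1, -0.5]
grip_width: 0.0007
grip_force: 0.0
```

>>> carry_out --pt "0 0.2 -3.2 0 0 0 0" --pt "0 0 0 4 0 0 0" --pt "0 0 0 4 0 0 0" --pt "0 0 0 4 0 0 0" --pt "0 0 0 0 0 0 0"

```text
clock: 3.32
position: [0.4916, 0.0576, 0.074]
ee_rot: [3.14, 0.016, -0.011]
wrist_force: [-0.0, 0.0, 0.1]
grip_width: 0.0004
grip_force: 0.0
```

```bash
python3 - <<'E'
from h import *
import cv2
s=state();print(s['position'],s['wrist_force'])
a=get_image('side')['image'][150:270,205:345]
b=get_image('top')['image'][165:255,230:370]
f=lambda a:cv2.resize(a,(560,int(a.shape[0]*4)),interpolation=cv2.INTER_CUBIC)
cv2.imwrite('pics/c1.png',np.vstack([f(a)[:480],])); cv2.imwrite('pics/c1t.png',f(b))
E
```

```text
[0.49159838 0.05758723 0.07404117] [-0.04585563  0.02627672  0.13487111]
```

View pics/c1.png

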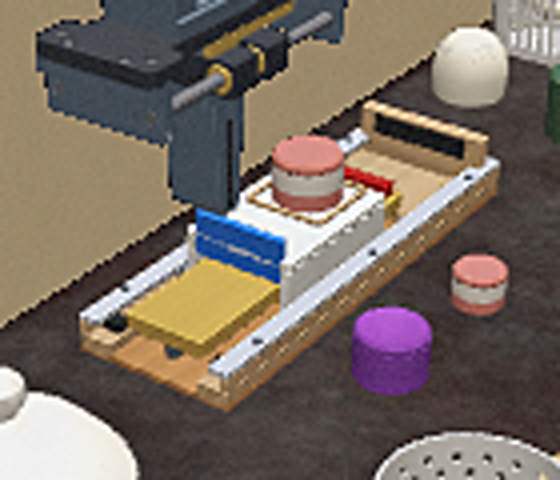

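The picture shows the closed fingertips at crop (205,205), with the shuttle and candle undisturbed. They look further along and higher than I expected, so I'll check by projection.

```bash
python3 - <<'E'
from h import *
d=get_image('side');s=state();p=s['position'];t=R.from_rotvec(s['ee_rot']).as_matrix()
P=[p+t@np.array(v) for v in([0,0,.011],[.016,.0135,.011],[-.016,.0135,.011],[-.016,-.0135,.011],[.016,-.0135,.011],[0,0,-.068])]
print(p,((proj(d,P)-[205,150])*4).round(0))
print(((proj(d,[[.494,.0249,.062],[.494,.0249,.033],[.4937,.058,.03]])-[205,150])*4).round(0))
E
```

```text
[0.49559339 0.05847308 0.07791177] [[197. 240.]
 [189. 222.]
 [234. 239.]
 [206. 259.]
 [160. 241.]
 [196. 113.]]
[[235. 225.]
 [235. 268.]
 [201. 296.]]
```

View pics/c1t.png

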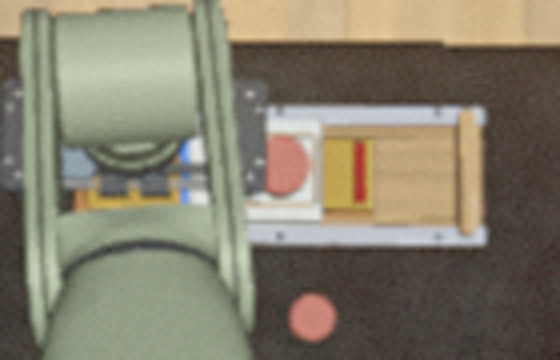

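The top crop shows the gripper's body over the open bar, with the blue plate at (183,160) and the candle at (285,165). The side view puts the tips about 30 mm from where I projected them, so I'll overlay the projections on a fresh view.

```bash
python3 - <<'E'
from h import *
import cv2
out=[]
for n,o in(('side',(215,120)),('top',(215,160))):
    s=state();print(s['position'],s['ee_rot'],s['joints'],s['wrist_force'])
    d=get_image(n);p=s['position'];t=R.from_rotvec(s['ee_rot']).as_matrix()
    a=cv2.resize(d['image'][o[1]:o[1]+120,o[0]:o[0]+130],None,fx=5,fy=5,interpolation=cv2.INTER_CUBIC)
    for z,c in((.011,(0,255,0)),(-.068,(0,255,255))):
        P=[p+t@np.array([x,y,z]) for x,y in((.016,.0135),(-.016,.0135),(-.016,-.0135),(.016,-.0135))]
        q=((proj(d,P)-o+.5)*5).astype(int);cv2.polylines(a,[q],True,c,1)
    out.append(a)
cv2.imwrite('pics/c2.png',out[0]);cv2.imwrite('pics/c2t.png',out[1])
E
```

```text
[0.49559339 0.05847308 0.07791177] [3.14149501 0.01608889 0.00483012] [ 9.46281525e-02  3.11146703e-01  1.90992587e+00 -4.12297850e-04
  9.17462148e-01  1.65543186e+00] [1.13086225 0.12718333 1.07283805]
[0.4957209  0.05866654 0.07817889] [-3.14144373 -0.01632334 -0.00592527] [ 9.49263157e-02  3.10687063e-01  1.90980752e+00 -2.99145145e-04
  9.17331954e-01  1.65551190e+00] [-0.02779473  0.00242885  0.18667805]
```

View pics/c2.png

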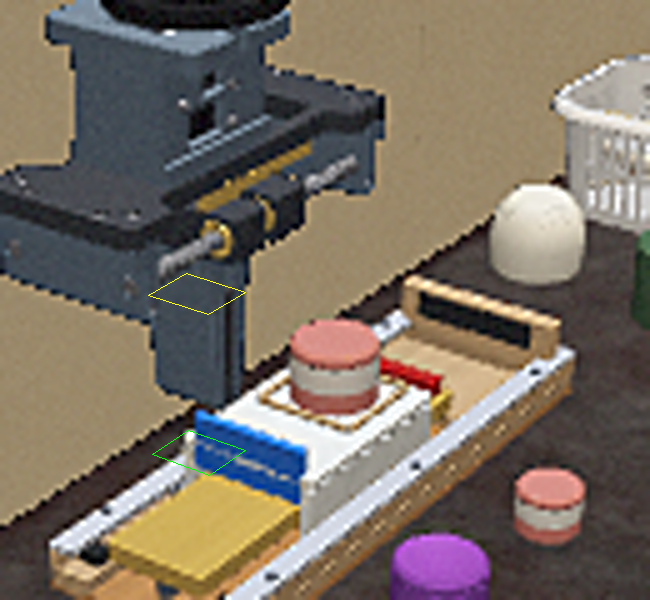

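The predicted fingertip outline (green, ~(200,452)) lies well below the visible tips (~(210,395)). I need the top overlay to tell a height offset from a sideways one.

View pics/c2t.png

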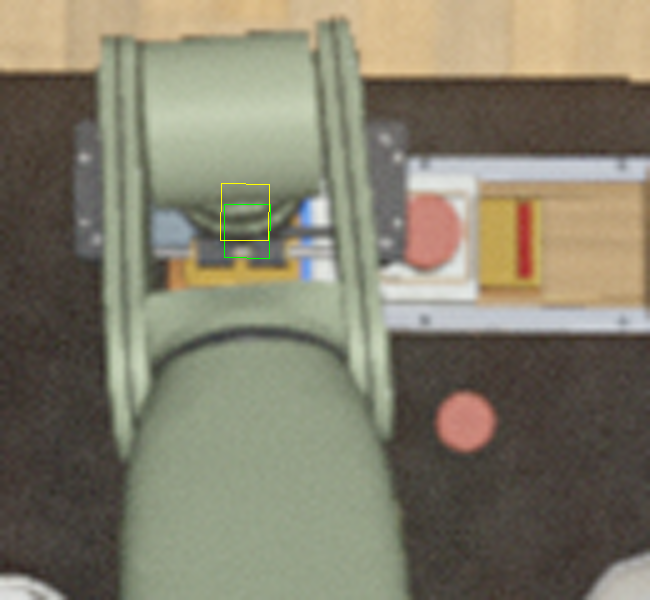

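The top overlay agrees in x/y to about 5 mm, so the tips sit higher than predicted and the body could be low relative to them. Turning 90° puts the narrow side of the body towards the candle, which keeps it clear. After that I'll descend on force.

>>> carry_out --pt "0 0 0 0 0 0 -0.175" --pt "0 0 0 0 0 0 -0.175" --pt "0 0 0 0 0 0 -0.175" --pt "0 0 0 0 0 0 -0.175" --pt "0 0 0 0 0 0 -0.175"

```text
clock: 4.2
position: [0.4951, 0.059, 0.0778]
ee_rot: [2.833, 1.354, 0.004]
wrist_force: [0.1, -0.4, 0.5]
grip_width: 0.0004
grip_force: 0.0
```

>>> carry_out --pt "0 0 0 0 0 0 -0.175" --pt "0 0 0 0 0 0 -0.175" --pt "0 0 0 0 0 0 -0.175" --pt "0 0 0 0 0 0 -0.175" --pt "0 0 0 0 0 0 0"

```text
clock: 4.82
position: [0.495, 0.059, 0.0776]
ee_rot: [2.206, 2.235, 0.003]
wrist_force: [0.3, -1.2, -0.1]
grip_width: 0.0006
grip_force: 0.0
```

>>> carry_out --pt "0 0 0 0.5 0 0 0" --pt "0 0 0 0.5 0 0 0" --pt "0 0 0 0.5 0 0 0" --pt "0 0 0 0.5 0 0 0" --pt "0 0 0 0 0 0 0"

```text
clock: 5.45
position: [0.4937, 0.0589, 0.0558]
ee_rot: [-2.204, -2.237, 0.002]
wrist_force: [-0.5, -0.2, -1.0]
grip_width: 0.0003
grip_force: 0.0
```

```bash
python3 - <<'E'
from h import *
import cv2
s=state();print(s['position'],s['ee_rot'],s['wrist_force'],s['clock'])
d=get_image('side');o=(215,120);p=s['position'];t=R.from_rotvec(s['ee_rot']).as_matrix()
a=cv2.resize(d['image'][o[1]:o[1]+120,o[0]:o[0]+130],None,fx=5,fy=5,interpolation=cv2.INTER_CUBIC)
P=[p+t@np.array([x,y,.011]) for x,y in((.016,.0135),(-.016,.0135),(-.016,-.0135),(.016,-.0135))]
cv2.polylines(a,[((proj(d,P)-o+.5)*5).astype(int)],True,(0,255,0),1)
cv2.imwrite('pics/c3.png',a)
E
```

```text
[0.49373898 0.0588993  0.05575359] [-2.20442046e+00 -2.23735223e+00  1.60907416e-03] [-0.52343524 -0.17394329 -0.98199663] 5.45
```

View pics/c3.png

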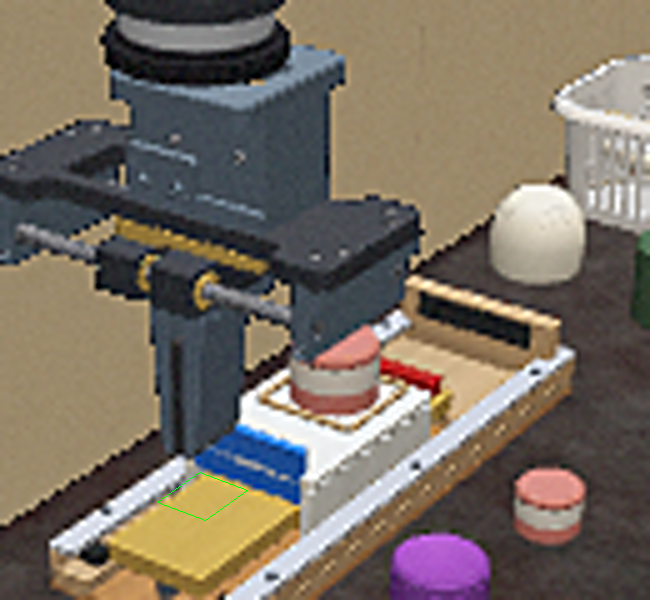

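The tips (~(180,450)) look about 33 mm higher than projected (~(200,495)), and the body is clear of the candle now. I'll work out the body's height from its near lower corner at (318,360).

```bash
python3 - <<'E'
from h import *
d=get_image('side');s=state();print(s['position'])
for z in (.09,.11,.124,.14,.16,.18): print(z,((proj(d,[[.4937-.089,.097,z],[.4937-.089,.021,z],[.4937+.089,.097,z]])-[215,120]+.5)*5).round().tolist())
for z in (.045,.06,.078,.09): print(z,((proj(d,[[.4937,.059+.016,z]])-[215,120]+.5)*5).round().tolist())
E
```

```text
[0.49416407 0.05896176 0.05623502]
0.09 [[317.0, 508.0], [417.0, 434.0], [-7.0, 385.0]]
0.11 [[318.0, 466.0], [419.0, 394.0], [-10.0, 345.0]]
0.124 [[318.0, 436.0], [420.0, 365.0], [-12.0, 317.0]]
0.14 [[319.0, 401.0], [422.0, 331.0], [-14.0, 285.0]]
0.16 [[320.0, 356.0], [424.0, 289.0], [-17.0, 243.0]]
0.18 [[321.0, 310.0], [426.0, 245.0], [-20.0, 200.0]]
0.045 [[180.0, 511.0]]
0.06 [[180.0, 482.0]]
0.078 [[179.0, 447.0]]
0.09 [[179.0, 423.0]]
```

Body and tips are both consistently about 33 mm above the reported height. The real tip is therefore at about reported z + 21 mm, and contact with the bar should come near reported z ≈ 0.009. I'll descend with the force as a check.

>>> carry_out --pt "0 0 0 0.5 0 0 0" --pt "0 0 0 0.5 0 0 0" --pt "0 0 0 0.5 0 0 0" --pt "0 0 0 0.2 0 0 0" --pt "0 0 0 0.2 0 0 0"

```text
clock: 6.18
position: [0.4942, 0.0589, 0.0372]
ee_rot: [2.205, 2.238, -0.0]
wrist_force: [-0.5, 0.6, -0.0]
grip_width: 0.0005
grip_force: 0.0
```

>>> carry_out --pt "0 0 0 0.4 0 0 0" --pt "0 0 0 0.4 0 0 0" --pt "0 0 0 0.3 0 0 0" --pt "0 0 0 0.3 0 0 0" --pt "0 0 0 0 0 0 0"

```text
clock: 6.8
position: [0.494, 0.0589, 0.0231]
ee_rot: [-2.205, -2.238, 0.001]
wrist_force: [0.5, 0.8, 0.3]
grip_width: 0.0007
grip_force: 0.0
```

>>> carry_out --pt "0 0 0 0.3 0 0 0" --pt "0 0 0 0.3 0 0 0" --pt "0 0 0 0.2 0 0 0" --pt "0 0 0 0.2 0 0 0" --pt "0 0 0 0 0 0 0"

```text
clock: 7.42
position: [0.494, 0.0589, 0.0131]
ee_rot: [-2.205, -2.238, 0.001]
wrist_force: [0.2, 0.6, -0.1]
grip_width: 0.0005
grip_force: 0.0
```

>>> carry_out --pt "0 0 0 0.2 0 0 0" --pt "0 0 0 0.1 0 0 0" --pt "0 0 0 0.1 0 0 0" --pt "0 0 0 0.1 0 0 0" --pt "0 0 0 0 0 0 0"

```text
clock: 8.05
position: [0.4943, 0.059, 0.0085]
ee_rot: [2.204, 2.238, 0.0]
wrist_force: [-0.4, 0.0, 4.8]
grip_width: 0.0005
grip_force: 2.3
```

>>> carry_out --pt "0 0 0 0.1 0 0 0" --pt "0 0 0 0.1 0 0 0" --pt "0 0 0 0.1 0 0 0" --pt "0 0 0 0 0 0 0" --pt "0 0 0 0 0 0 0"

```text
clock: 8.68
position: [0.4944, 0.059, 0.0055]
ee_rot: [2.205, 2.238, 0.0]
wrist_force: [-0.7, -0.7, 5.4]
grip_width: 0.0007
grip_force: 3.0
```

```bash
python3 - <<'E'
from h import *
for i in range(6): get_image('top'); s=state();print(s['position'][2],s['wrist_force'].round(2))
E
```

```text
0.005542769149912266 [-1.    0.7   6.54]
0.005518992248901719 [-0.98  0.62  6.2 ]
0.005545604232846654 [-0.82  0.76  5.52]
0.005531474339420785 [-1.68 -0.71  5.45]
0.005536787859394168 [-0.76  0.93  5.5 ]
0.005555673361391095 [-0.75  0.07  5.67]
```

>>> carry_out --pt "0 0 0 0.1 0 0 0" --pt "0 0 0 0.1 0 0 0" --pt "0 0 0 0 0 0 0" --pt "0 0 0 0 0 0 0" --pt "0 0 0 0 0 0 0"

```text
clock: 9.6
position: [0.4943, 0.059, 0.0037]
ee_rot: [2.204, 2.238, 0.001]
wrist_force: [-1.0, 0.3, 7.4]
grip_width: 0.0004
grip_force: 3.5
```

```bash
python3 - <<'E'
from h import *
for i in range(6): d=get_image('side'); s=state();print(s['position'],s['wrist_force'].round(2))
import cv2
o=(215,120)
cv2.imwrite('pics/c4.png',cv2.resize(d['image'][o[1]:o[1]+120,o[0]:o[0]+130],None,fx=5,fy=5,interpolation=cv2.INTER_CUBIC))
E
```

```text
[0.49433087 0.05900924 0.0036484 ] [-1.34  0.2   6.31]
[0.49436133 0.05898283 0.00366379] [-1.41 -0.21  6.91]
[0.4943265  0.05900115 0.00364666] [-1.93  0.51  7.16]
[0.49432913 0.0589837  0.00365948] [-0.93  0.02  7.48]
[0.49431037 0.0589802  0.00362667] [-0.17  0.46  7.35]
[0.49433496 0.05897774 0.00365363] [-1.24 -0.02  7.28]
```

View pics/c4.png

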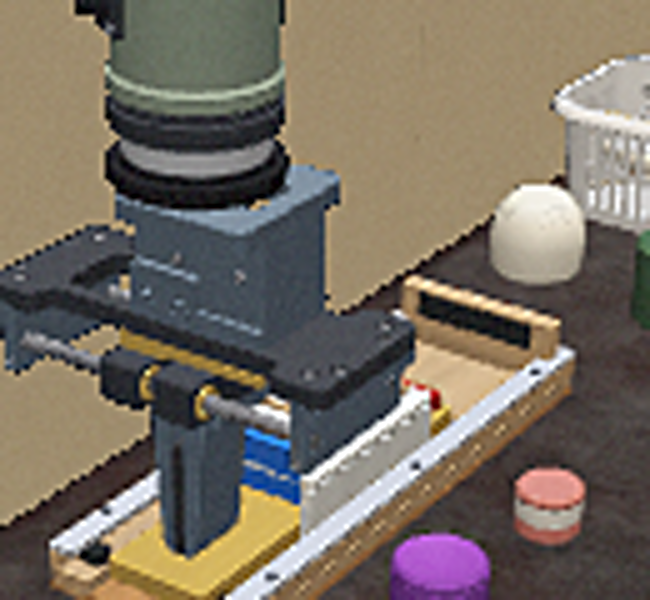

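The picture shows the fingertips pressing the bar at (200,545), the red lug dropped at (420,390) and the shuttle not yet touched. The force is about 7.1 N, which puts the bar around 8.5–9 mm down. Now I'll push gently along the track (tool −x).

>>> carry_out --pt "0 -0.3 0 0 0 0 0" --pt "0 -0.4 0 0 0 0 0" --pt "0 -0.4 0 0 0 0 0" --pt "0 -0.3 0 0 0 0 0" --pt "0 -0.2 0 0 0 0 0"

```text
clock: 10.52
position: [0.4954, 0.044, 0.0039]
ee_rot: [2.206, 2.237, 0.005]
wrist_force: [0.3, 3.3, 7.7]
grip_width: 0.0005
grip_force: 3.5
```

>>> carry_out --pt "0 -0.2 0 0 0 0 0" --pt "0 -0.3 0 0 0 0 0" --pt "0 -0.3 0 0 0 0 0" --pt "0 -0.3 0 0 0 0 0" --pt "0 -0.3 0 0 0 0 0"

```text
clock: 11.15
position: [0.4956, 0.0305, 0.0039]
ee_rot: [-2.206, -2.236, -0.005]
wrist_force: [0.4, 7.2, 7.1]
grip_width: 0.0005
grip_force: 4.6
```

>>> carry_out --pt "0 -0.4 0 0 0 0 0" --pt "0 -0.4 0 0 0 0 0" --pt "0 -0.4 0 0 0 0 0" --pt "0 -0.4 0 0 0 0 0" --pt "0 -0.4 0 0 0 0 0"

```text
clock: 11.78
position: [0.4959, 0.0104, 0.0039]
ee_rot: [-2.206, -2.236, -0.005]
wrist_force: [-0.1, 6.7, 6.4]
grip_width: 0.0005
grip_force: 4.7
```

>>> carry_out --pt "0 -0.4 0 0 0 0 0" --pt "0 -0.4 0 0 0 0 0" --pt "0 -0.4 0 0 0 0 0" --pt "0 -0.4 0 0 0 0 0" --pt "0 -0.4 0 0 0 0 0"

```text
clock: 12.4
position: [0.4961, -0.0095, 0.0039]
ee_rot: [-2.206, -2.236, -0.005]
wrist_force: [-0.1, 7.3, 7.8]
grip_width: 0.0004
grip_force: 4.8
```

>>> carry_out --pt "0 -0.4 0 0 0 0 0" --pt "0 -0.4 0 0 0 0 0" --pt "0 -0.4 0 0 0 0 0" --pt "0 -0.4 0 0 0 0 0" --pt "0 -0.4 0 0 0 0 0"

```text
clock: 13.02
position: [0.4963, -0.0295, 0.0039]
ee_rot: [-2.206, -2.236, -0.005]
wrist_force: [-1.0, 6.1, 6.8]
grip_width: 0.0009
grip_force: 4.8
```

>>> carry_out --pt "0 -0.4 0 0 0 0 0" --pt "0 -0.4 0 0 0 0 0" --pt "0 -0.4 0 0 0 0 0" --pt "0 -0.4 0 0 0 0 0" --pt "0 -0.4 0 0 0 0 0"

```text
clock: 13.65
position: [0.4965, -0.0495, 0.0039]
ee_rot: [-2.206, -2.236, -0.004]
wrist_force: [0.2, 7.4, 7.3]
grip_width: 0.0006
grip_force: 4.9
```

>>> carry_out --pt "0 -0.2 0 0 0 0 0" --pt "0 -0.2 0 0 0 0 0" --pt "0 -0.2 0 0 0 0 0" --pt "0 -0.1 0 0 0 0 0" --pt "0 -0.1 0 0 0 0 0"

```text
clock: 14.28
position: [0.4965, -0.0574, 0.0039]
ee_rot: [-2.206, -2.236, -0.004]
wrist_force: [-0.9, 7.9, 8.6]
grip_width: 0.0007
grip_force: 5.0
```

>>> carry_out --pt "0 -0.1 0 0 0 0 0" --pt "0 -0.1 0 0 0 0 0" --pt "0 -0.1 0 0 0 0 0" --pt "0 -0.05 0 0 0 0 0" --pt "0 -0.05 0 0 0 0 0"

```text
clock: 14.9
position: [0.4966, -0.0608, 0.0039]
ee_rot: [-2.206, -2.234, -0.005]
wrist_force: [-0.1, 11.9, 9.1]
grip_width: 0.0005
grip_force: 7.2
```

>>> carry_out --pt "0 -0.05 0 0 0 0 0" --pt "0 -0.05 0 0 0 0 0" --pt "0 0 0 0 0 0 0" --pt "0 0 0 0 0 0 0" --pt "0 0 0 0 0 0 0"

```text
clock: 15.52
position: [0.4966, -0.0608, 0.0039]
ee_rot: [-2.206, -2.233, -0.007]
wrist_force: [0.7, 13.9, 8.6]
grip_width: 0.0005
grip_force: 9.1
```

```bash
python3 - <<'E'
from h import *
import cv2
d=get_image('top');s=state();print(s['position'],s['wrist_force'])
im=d['image'].astype(int);b,g,r=[im[...,i] for i in range(3)]
sub=(slice(190,228),slice(245,356))
def ext(n,m):
    y,x=np.nonzero(m[sub]);print(n,len(x),x.min()+245 if len(x) else None,x.max()+245 if len(x) else None,(y.mean()+190) if len(x) else None)
ext('red',(r>120)&(g<60)&(b<70)); ext('coral',(r>170)&(g<150)&(g>80)&(b<150)); ext('white',(im.min(2)>205)); ext('blue',(b>180)&(r<120))
c=np.array([.49477919,-.04871724]);yw=.0105
for n,P in(('front@48',(0,-135,45)),('candle@seat top',(0,-103.5,81)),('plate',(0,-30,62)),('lug',(0,-60,39)),('wall',(0,-135,46))):
    x,y,z=np.array(P)/1000;print(n,proj(d,[[c[0]-yw*y,c[1]+y,z]]).round(1))
E
```

```text
[ 0.49662413 -0.06081419  0.00393877] [-0.04054296 14.02005787  8.76685884]
red 0 None None None
coral 125 249 342 208.264
white 59 322 344 208.72881355932202
blue 0 None None None
front@48 [[345.1 208. ]]
candle@seat top [[335.9 206.3]]
plate [[310.4 207. ]]
lug [[319.8 208.1]]
wall [[345.1 207.9]]
```

The travel has stopped and the side force is rising, with the shuttle's front at col 344 against the wall at col 345. It is home. I'll back off slightly with the bar held down, then let the bar up gently.

>>> carry_out --pt "0 0.1 0 0 0 0 0" --pt "0 0.2 0 0 0 0 0" --pt "0 0.2 0 0 0 0 0" --pt "0 0 0 0 0 0 0" --pt "0 0 0 -0.2 0 0 0"

```text
clock: 16.2
position: [0.4967, -0.0598, 0.0057]
ee_rot: [2.202, 2.237, 0.0]
wrist_force: [-0.2, -2.6, 6.3]
grip_width: 0.0002
grip_force: 3.0
```

>>> carry_out --pt "0 0 0 -0.3 0 0 0" --pt "0 0 0 -0.3 0 0 0" --pt "0 0 0 -0.3 0 0 0" --pt "0 0 0 -0.4 0 0 0" --pt "0 0 0 -0.5 0 0 0"

```text
clock: 16.82
position: [0.4953, -0.0587, 0.0231]
ee_rot: [-2.204, -2.237, 0.001]
wrist_force: [0.8, -0.2, -0.6]
grip_width: 0.0006
grip_force: 0.0
```

>>> carry_out --pt "0 0.4 0 -1 0 0 0" --pt "0 0.4 0 -2 0 0 0" --pt "0 0 0 -4 0 0 0" --pt "0 0 0 -4 0 0 0" --pt "0 0 0 -4 0 0 0"

```text
clock: 17.45
position: [0.4955, -0.0506, 0.1752]
ee_rot: [2.204, 2.238, 0.001]
wrist_force: [-0.1, 0.3, 0.0]
grip_width: 0.0012
grip_force: 0.0
```

>>> carry_out --pt "0 4 -4 -1 0 0 0" --pt "0 4 -5 0 0 0 0" --pt "0 4 -5 0 0 0 0" --pt "0 4 -3 0 0 0 0" --pt "0 0 0 0 0 0 0"

```text
clock: 18.08
position: [0.3236, 0.1063, 0.1839]
ee_rot: [-2.198, -2.244, -0.002]
wrist_force: [0.1, 0.4, 0.8]
grip_width: 0.0005
grip_force: 0.0
```

```bash
python3 - <<'E'
from h import *
import cv2
a=cv2.imread('pics/side0.png').astype(int)
for n in('top','side'):
    d=get_image(n);cv2.imwrite(f'pics/end_{n}.png',d['image'])
    hsv=cv2.cvtColor(d['image'],cv2.COLOR_BGR2HSV)
    def ext(k,lo,hi,box):
        x0,y0,x1,y1=box;m=cv2.inRange(hsv[y0:y1,x0:x1],lo,hi);y,x=np.nonzero(m);print(n,k,len(x),(x.min()+x0,x.max()+x0,y.min()+y0,y.max()+y0,round(x.mean()+x0,1),round(y.mean()+y0,1)) if len(x) else'')
    B=(245,188,356,228) if n=='top' else (215,150,340,250)
    ext('blue',(100,120,60),(125,255,255),B); ext('coral',(0,80,130),(8,160,255),B); ext('red',(0,190,80),(6,255,255),B); ext('red2',(174,190,80),(180,255,255),B)
    w=lambda x,y,z:[.49478-.0105*y/1e3+x/1e3,-.04872+y/1e3+.0105*x/1e3,z/1e3]
    for k,P in(('plate face',(0,-30,62)),('candle top',(0,-103,81)),('candle mid',(0,-103,65)),('lug up',(0,-60,39)),('wall',(0,-135,46))): print('  ',k,proj(d,[w(*P)]).round(1)[0])
s=state();print(s['position'],s['clock'],s['wrist_force'])
E
```

```text
top blue 19 (np.int64(311), np.int64(311), np.int64(198), np.int64(216), np.float64(311.0), np.float64(207.0))
top coral 157 (np.int64(329), np.int64(342), np.int64(199), np.int64(213), np.float64(335.2), np.float64(206.0))
top red 0 
top red2 0 
   plate face [310.4 207. ]
   candle top [335.8 206.3]
   candle mid [335.1 207. ]
   lug up [319.8 208.1]
   wall [345.1 207.9]
side blue 197 (np.int64(249), np.int64(299), np.int64(186), np.int64(238), np.float64(288.5), np.float64(193.8))
side coral 205 (np.int64(296), np.int64(331), np.int64(170), np.int64(228), np.float64(314.9), np.float64(203.0))
side red 0 
side red2 0 
   plate face [288.2 189.5]
   candle top [303.7 172.6]
   candle mid [303.4 178.1]
   lug up [294.3 193.2]
   wall [309.3 180.4]
[0.32602889 0.10477093 0.18389282] 18.175 [-0.37023154  0.00179621 -0.63629727]
```

Shuttle and candle are at the expected end positions. One last check, that the bar is back up, by comparing its free end and the bystanders with the first pictures.

```bash
python3 - <<'E'
import cv2,numpy as np
for f in('side0','end_side'):
    h=cv2.cvtColor(cv2.imread(f'pics/{f}.png'),cv2.COLOR_BGR2HSV)
    m=cv2.inRange(h[205:245,230:262],(18,150,60),(32,255,255));y,x=np.nonzero(m)
    print(f,'brass',[(c+230,y[x==c].min()+205,y[x==c].max()+205) for c in(8,12,16,20)])
    for k,lo,hi in(('purple',(135,120,60),(160,255,255)),('mint',(70,70,60),(88,150,255)),('dkgreen',(60,110,20),(80,255,120))):
        y,x=np.nonzero(cv2.inRange(h,lo,hi));print('  ',k,len(x),x.mean().round(1),y.mean().round(1))
a,b=[cv2.imread(f'pics/{f}.png').astype(int) for f in('top0','end_top')]
for n,(x,y) in dict(small=(308,244),purple=(276,243),timer=(394,195),tin=(391,228),mint=(175,194)).items():
    s=np.s_[y-11:y+12,x-11:x+12];print(n,abs(a[s]-b[s]).max(2).max())
E
```

```text
side0 brass [(238, np.int64(229), np.int64(232)), (242, np.int64(224), np.int64(233)), (246, np.int64(222), np.int64(235)), (250, np.int64(219), np.int64(236))]
   purple 380 302.3 237.2
   mint 25 157.4 272.8
   dkgreen 8 315.9 202.1
end_side brass [(238, np.int64(229), np.int64(232)), (242, np.int64(227), np.int64(233)), (246, np.int64(232), np.int64(235)), (250, np.int64(234), np.int64(236))]
   purple 380 302.4 237.3
   mint 21 152.9 269.0
   dkgreen 4 289.2 172.8
small 19
purple 17
timer 13
tin 15
mint 16
```

```bash
python3 -c "
from bench import finish_job
print(finish_job())"
```

```text
the job is handed in; nothing more can be done
None
```

The job is handed in at about 18 s. The shuttle is against the wooden end, the bar is back up behind it, the candle is still in its seat, and the other things on the table have not moved.

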